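Knock a stuck cask bung out of the stamping nest

ROBOT

A 6-joint arm with a two-finger parallel gripper is mounted at the origin on the work surface. World frame = base frame: x ahead of the robot, y to its left, z up, the work surface at z = 0. Lengths are in mm, angles in rad, forces in N, time in s.
With the tool pointing down it reaches from about 350 to 975 mm from the base axis. Payload 4.9 kg.
Tool frame: the origin (TCP) lies between the finger pads; the fingertips stand 11 mm ahead of it and the grasp point (between the pads) lies 8 mm behind it (ctrl.tip_reach is the distance from the TCP to the fingertips, in mm); z points along the fingers, x is the direction in which the jaws open and shut, and the axes are right-handed (so a half turn about z gives the same grasp; the last joint's range is limited). The gripper opens to 85 mm and grips with 20 to 120 N. Pads are 22 mm wide; open, the fingers measure 114 mm over their backs; the gripper's body (76 mm by 85 mm) begins 54 mm behind the grasp point. The pads swing forward as they close: fully open they stand 13 mm farther back than shut.
Start: joints at [1.158, 0.053, 1.613, -0, 1.476, -0.119], TCP at [180.985, 598.202, 242.304] pointing down, gripper open.
Joint ranges: [-3.01, 3.01], [-1.01, 2.22], [0.06, 2.58], [-1.02, 4.17], [0.09, 2.62], [-3.14, 3.14]. Speed limits (rad/s): [2.57, 2.57, 3.14, 3.14, 3.14, 3.14].

INTERFACE

Orientations are given as a unit quaternion [x, y, z, w].
In Python, from station import ctrl gives the robot as it stands.
- The arm moves only by the tool jog_arm, never from a script. Its argument "steps" is a list that holds one entry, the list of rows, each a list of 4 numbers: the shift along the tool's x, y, z in m, then the turn about the tool's z in degrees. A call has 1 to 10 rows; each row is the pose to reach, as a shift and turn from the pose commanded when the call began, along the tool's axes at that moment; what a row does not reach only later rows make up. A row lasts 1/8 s, in which the tool goes at most 62.5 mm and 10.7 degrees, less where a joint would pass 70% of its speed; a pose out of reach is approached as far as the arm can. A call with a gripper value outside its range is refused whole. "grip" is the gripper's target within -1 to 1 (fully open at 1, half-way at 0, shut at -1), set as the call begins (left out, the last holds). The fingers move at their own pace and stop on an object; "newtons" is the grip in N (left out, the last holds). Time passes only in rows, so rows that repeat a pose let the fingers close. It gives the time, the measured TCP pose, the force and the opening at its end, in the units of the state.
- ctrl.get_obs(): the state, without advancing time (a new reading comes with each control period).
- ctrl.capture(name): name is "side" or "top" or "wrist"; returns (picture, depth): 400x640x3 uint8, red, green, blue; 400x640 float32, mm along the optical axis (not along the pixel's ray), 0 where there is no reading.
- ctrl.camera_info(name): a dict with "fx", "fy", "cx", "cy" (pixels), "rvec" (rotation vector, rad) and "tvec" (3), from world to camera coordinates, as OpenCV has them; the wrist camera has in their place "T_tool_cam" (4x4, takes a point from camera to tool coordinates, whose origin is the TCP and whose axes are the tool frame's). Camera axes: x right, y down, z forward; pixel columns grow to the right and rows downward; lengths in mm; the calibration is good to about 2 mm. The wrist camera is an equidistant fisheye: a pixel r from the principal point sees the ray r / f radians off the axis. A picture is of the moment at which its call begins: read the wrist's pose just before it. camera_info takes no time and is no camera call.
- ctrl.hand_in(): hands the job in, once; it reports no verdict.
The state is a dict: "time_s": time; "joint_pos": joint angles; "dq": joint speeds; "effort": joint torques, N m; "tool_pos": TCP position; "tcp_rot": TCP orientation; "wrist_force": force on the tool from outside, world axes, zero at the start; "wrist_torque": the same for the moment, N m; "gripper_width": finger opening in mm.
Only numpy, scipy, OpenCV 4.12 (cv2) and the standard library are available. Lean on these libraries where they do the work, as an engineer would, in place of code of your own. Each camera call takes 0.05 s, during which the arm holds its last target.

TASK

A wooden bung is stuck down in one of the two stamping nests. Lift that nest's black knob all the way up, so that its knockout rod pushes the bung out of the pocket from below, then take the bung and stand it upright on the floor of the plywood tray. Leave the empty nest's rod down.

Things in the scene. Friction and masses are not known exactly. Their poses are not given: they have to be found in the camera images.
- bung: Stuck wood plug, 40 mm wide at the top, 37 at the bottom, 32 tall, 30 g. Origin: centre of its underside, z up. It sits 60 mm above the table in the round pocket (42 wide, 34 deep) of a metal block fixed to the table, its flat top 90 x 90 mm at height 94, so it lies 2 mm below that top and cannot be gripped. Raised fully by the rod it stands 27 mm proud and stays so, loosely guided by the pocket.
- knob (a point): Centre of the black knob of the bung's nest: upright cylinder, 26 mm wide, 35 tall, centre at height 82.5 when down. It is 90 mm from the pocket's axis along this frame's +x (away from the robot), 45 mm off the block; x, y along the block's sides, z up. Knob, crank and rod are one piece that slides straight up, 30 mm to its stop; takes about 9 N and stays by friction where let go.
- spare_knob (a point): Centre of the same kind of knob on the other, empty nest: same build, its block's centre lies 90 mm from the knob along this frame's -x. To be left down. Another bung, not the stuck one, stands on the table just on the robot's side of this block.
- tray: Open plywood tray, 160 mm (x) by 180 mm (y), 30 mm high, walls and floor 6 mm thick, fixed to the table. Origin: centre of its underside, x and y along its sides, z up. Two finished bungs of the same make stand in it at x = -35 and +35 mm, y = +60 mm; the floor below y = +35 mm is free.
Not all that is in view belongs to the job. Several things have the shape of the tray; the one meant has the colours described above.

How it is judged:
By the outcome, as a careful person would: the job done as asked, in the order asked, and still so for the second after the job is handed in, with the robot touching nothing.
It also fails if it takes over 53 s, if anything falls off the work surface, if the arm or the gripper's body presses on something with over 40 N, if the wrist force passes 120 N, or if a joint passes its speed limit or range.

## Working session

There is one attempt and no reset: what is moved stays moved. The work goes in short steps, Python scripts to look and compute and a tool call to move; the robot and the scene stay as the last step left them, time stands still between calls to the robot, and variables do not carry over. Pictures are saved under pics/ and viewed, and the job is handed in when it is done.

Besides the shell and the picture viewer there is one more tool, called after "Call:" as name(argument=value, ...) on one line, values as JSON. jog_arm: Moves the arm, as the interface text tells. Its arguments: {"type":"object","properties":{"steps":{"type":"array","items":{"type":"array","items":{"type":"array","items":{"type":"number"}}}},"grip":{"type":"number"},"newtons":{"type":"number"}},"required":["steps"]}

```bash
ls; mkdir -p pics; cat > h.py <<'E'
import numpy as np, cv2, pickle
from station import ctrl
def save(n,tag):
    o=ctrl.get_obs(); p,d=ctrl.capture(n); cv2.imwrite(f'pics/{tag}.png',cv2.cvtColor(p,cv2.COLOR_RGB2BGR))
    pickle.dump((p,d,ctrl.camera_info(n),o),open(f'{tag}.pkl','wb')); return p,d
def load(tag): return pickle.load(open(f'{tag}.pkl','rb'))
def world(tag):
    p,d,c,o=load(tag); R=cv2.Rodrigues(np.array(c['rvec'],float))[0]; t=np.array(c['tvec'],float).ravel()
    v,u=np.mgrid[0:400,0:640]; P=np.stack([(u-c['cx'])/c['fx']*d,(v-c['cy'])/c['fy']*d,d],-1)
    W=(P-t)@R; W[d==0]=np.nan; return p,W
E
python3 - <<'E'
from h import *
print(ctrl.get_obs()); save('top','top0'); save('side','side0'); print(ctrl.camera_info('top'),ctrl.camera_info('wrist'))
E
```

```text
pics
{'time_s': 0.0, 'joint_pos': array([ 1.15801751e+00,  5.33374144e-02,  1.61428576e+00,  5.99365171e-06,
        1.47599015e+00, -1.19031993e-01]), 'dq': array([ 9.92042604e-05, -3.40193069e-04,  9.35923372e-04,  3.59808802e-05,
        7.86946106e-04,  1.34679598e-03]), 'effort': array([-2.19288131e-04, -3.93687952e+01, -3.70175958e+01, -1.76874814e-04,
        7.07073210e-03, -1.74704394e-05]), 'tool_pos': array([180.73993531, 597.67507282, 241.07996889]), 'tcp_rot': array([ 8.02975659e-01,  5.96010965e-01, -8.78521664e-04,  4.98979985e-04]), 'wrist_force': array([-0.42157869,  0.17728417, -1.0058338 ]), 'wrist_torque': array([-0.03662792,  0.03183431, -0.00429492]), 'gripper_width': 85.35878359038072}
{'fx': 420.4996615219311, 'fy': 420.4996615219311, 'cx': 317.7799433834855, 'cy': 203.27708482948032, 'rvec': array([ 2.16059091, -2.12211715,  0.19745893]), 'tvec': array([-181.9990412 ,  458.3434399 , 1078.56430293])} {'fx': 309.70691628693146, 'fy': 309.70691628693146, 'cx': 316.62681298172123, 'cy': 200.86340391364035, 'T_tool_cam': array([[ 9.99999085e-01,  1.12594214e-03,  7.50301542e-04,
        -1.06612676e+00],
       [-1.30075383e-03,  9.52664303e-01,  3.04021437e-01,
        -7.80778251e+01],
       [-3.72474949e-04, -3.04022135e-01,  9.52664895e-01,
        -1.30616586e+02],
       [ 0.00000000e+00,  0.00000000e+00,  0.00000000e+00,
         1.00000000e+00]])}
```

View pics/top0.png

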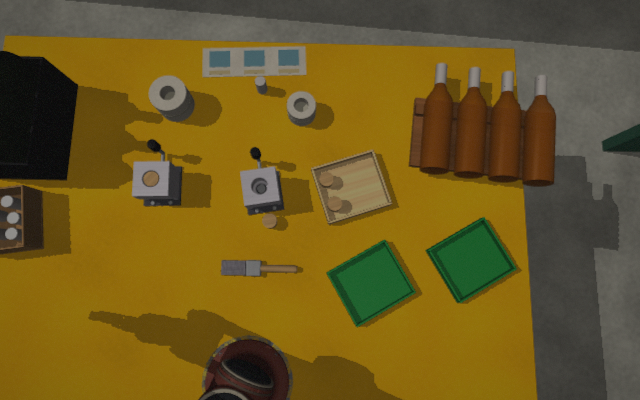

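View pics/side0.png

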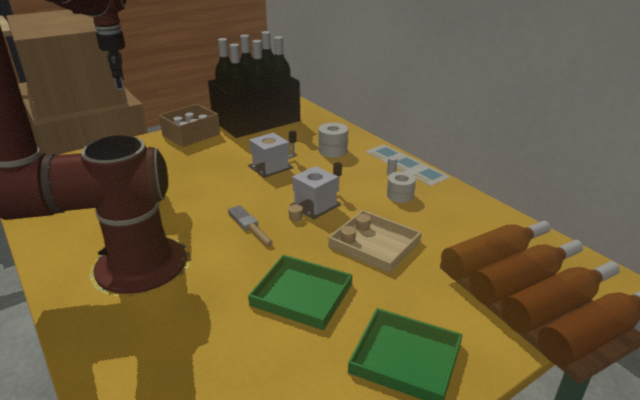

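The top view shows the bung's nest at about (150,178) with its knob at (154,146). The empty nest is at (260,188) with its knob at (255,153), and the plywood tray is at (352,187). Next I'll measure them.

```bash
python3 - <<'E'
from h import *
p,W=world('top0')
np.set_printoptions(precision=1,suppress=True)
for u,v in [(150,178),(138,165),(154,146),(153,143),(260,188),(255,153),(352,187),(269,219),(250,370),(327,180),(336,204),(170,90)]: print(u,v,W[v,u],p[v,u])
roi=np.zeros((400,640),bool)
def rep(name,u0,u1,v0,v1,z0,z1,mask=None):
    s=np.zeros((400,640),bool); s[v0:v1,u0:u1]=1
    m=s&(W[...,2]>z0)&(W[...,2]<z1)
    if mask is not None:m&=mask
    q=W[m]; 
    if len(q)==0: print(name,'none');return
    r=cv2.minAreaRect(q[:,:2].astype(np.float32)); c,rad=cv2.minEnclosingCircle(q[:,:2].astype(np.float32))
    print(name,len(q),'mean',q.mean(0),'rect',r,'circ',c,rad)
dark=p.max(-1)<50
rep('blockA',125,190,155,215,85,102)
rep('knobA',140,170,135,158,80,115,dark)
rep('blockB',235,290,163,218,85,102)
rep('knobB',243,270,143,163,80,115,dark)
rep('tray',305,400,145,230,24,34)
big=lambda n,a:cv2.imwrite(n,cv2.cvtColor(cv2.resize(a,None,fx=5,fy=5,interpolation=cv2.INTER_CUBIC),cv2.COLOR_RGB2BGR))
big('pics/topA.png',p[130:220,120:210]); big('pics/topBt.png',p[135:235,235:395])
pickle.dump(W,open('W.pkl','wb'))
E
```

```text
150 178 [509.  253.6  94.7] [133 106  70]
138 165 [542.5 287.2  93.6] [141 136 139]
154 146 [591.4 248.  100.9] [19 21 20]
153 143 [599.5 251.3 100.5] [21 24 24]
260 188 [495.8 -21.3  60.1] [73 73 72]
255 153 [578.4 -10.1 101.4] [24 23 24]
352 187 [ 514.7 -268.1    6.3] [151 128  89]
269 219 [418.  -44.9  31.9] [137 109  72]
250 370 [ 86.6 -41.9 266.9] [11 10 12]
327 180 [ 526.4 -197.6   36. ] [131 105  69]
336 204 [ 461.  -222.4   37.6] [131 104  70]
170 90 [765.6 235.8  53.4] [58 57 51]
blockA 1288 mean [507.3 252.7  93. ] rect ((508.45953369140625, 253.10089111328125), (91.25580596923828, 92.3164291381836), 2.5595972537994385) circ (508.32427978515625, 253.61087036132812) 62.26087188720703
knobA 94 mean [596.1 252.9  96.3] rect ((596.9046020507812, 253.89247131347656), (22.876361846923828, 20.666893005371094), 6.824625015258789) circ (596.9642944335938, 255.7364501953125) 12.589683532714844
blockB 1052 mean [494.1 -22.9  93.3] rect ((494.8281555175781, -22.847091674804688), (91.14665985107422, 89.93289184570312), 9.772236824035645) circ (494.2582702636719, -23.623764038085938) 61.82992172241211
knobB 80 mean [580.7  -9.6  97.3] rect ((581.9777221679688, -8.889041900634766), (22.58795928955078, 22.082021713256836), 30.60115623474121) circ (582.7871704101562, -8.426797866821289) 12.430608749389648
tray 574 mean [ 511.  -260.7   28.9] rect ((514.3475341796875, -262.67999267578125), (161.05284118652344, 180.82261657714844), 18.441848754882812) circ (513.5036010742188, -262.1922302246094) 118.09075927734375
```

```bash
cat >> h.py <<'E'
from scipy.spatial.transform import Rotation as Ro
def go(target,yaw=None):
    "tool shift (m) and turn (deg) from now to world target; yaw = world heading of tool x, deg"
    o=ctrl.get_obs(); R=Ro.from_quat(o['tcp_rot']).as_matrix(); d=R.T@(np.array(target)-o['tool_pos'])/1000
    y=np.degrees(np.arctan2(R[1,0],R[0,0])); t=0 if yaw is None else -((yaw-y+180)%360-180)
    print('pos',o['tool_pos'].round(1),'yaw',round(y,1),'shift',d.round(4),'turn',round(t,1),'F',o['wrist_force'].round(1),'w',round(o['gripper_width'],1),'t',o['time_s'])
E
python3 - <<'E'
from h import *
p,W=world('top0'); print(ctrl.tip_reach)
np.set_printoptions(precision=1,suppress=True)
m=W[...,2]>60
for (a,b,c,d) in [(0,80,50,180),(0,45,185,255),(145,200,70,125)]:
    q=W[c:d,a:b].reshape(-1,3); q=q[q[:,2]>20]; print(np.nanmin(q,0),np.nanmax(q,0))
go([590,256,241],92)
E
```

```text
11.0
[518.5 515.   20. ] [799.2 683.1 245.6]
[316.4 556.6  20. ] [488.3 674.4  85.1]
[693.1 181.9  20.2] [793.2 282.3  90.7]
pos [180.7 597.7 241.2] yaw 73.2 shift [-0.2  0.5  0. ] turn -18.8 F [-0.5 -0.4 -0.6] w 85.3 t 0.1
```

View pics/topA.png

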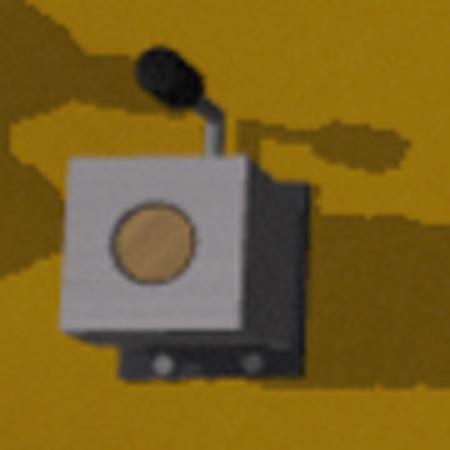

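```bash
sed -i "1a np.set_printoptions(precision=4,suppress=True)" h.py; python3 - <<'E'
from h import *
go([590,256,241],92)
E
```

```text
pos [180.7 597.7 241.2] yaw 73.2 shift [-0.2086  0.4907  0.0005] turn -18.8 F [-0.5 -0.4 -0.6] w 85.3 t 0.1
```

Call:
jog_arm(steps=[[[-0.021,0.049,0,-2],[-0.042,0.098,0,-4],[-0.063,0.147,0,-6],[-0.083,0.196,0,-8],[-0.104,0.245,0,-10],[-0.125,0.294,0,-12],[-0.146,0.343,0,-14],[-0.167,0.393,0,-16],[-0.188,0.442,0,-18],[-0.209,0.491,0,-18.8]]], grip=1)

```text
time_s: 1.35
tool_pos: [591.4, 254.6, 241.7]
tcp_rot: [0.695, 0.719, -0.0, -0.0]
wrist_force: [0.2, 1.2, 0.2]
gripper_width: 85.3
```

Call:
jog_arm(steps=[[[0,0,0,0],[0,0,0,0]]])

```text
time_s: 1.6
tool_pos: [590.0, 256.0, 241.6]
tcp_rot: [0.695, 0.719, -0.001, -0.001]
wrist_force: [-0.8, 0.1, 0.0]
gripper_width: 85.5
```

```bash
python3 - <<'E'
from h import *
go([598,256,150],92); save('wrist','w1')
E
```

```text
pos [590.  256.  241.6] yaw 91.9 shift [-0.0003  0.0082  0.0916] turn -0.1 F [-0.8  0.1  0. ] w 85.5 t 1.6
```

View pics/w1.png

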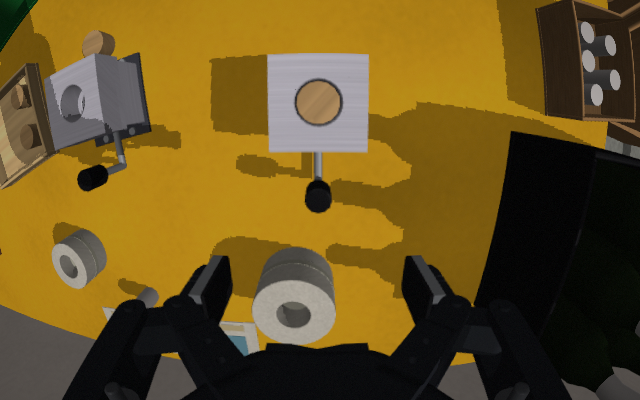

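```bash
cat >> h.py <<'E'
def wworld(tag):
    p,d,c,o=load(tag); v,u=np.mgrid[0:400,0:640]; x=(u-c['cx'])/c['fx']; y=(v-c['cy'])/c['fy']; r=np.hypot(x,y)+1e-9
    s=np.tan(r)/r; P=np.stack([x*s*d,y*s*d,d],-1); T=np.array(c['T_tool_cam'])
    P=P@T[:3,:3].T+T[:3,3]; W=P@Ro.from_quat(o['tcp_rot']).as_matrix().T+o['tool_pos']; W[d==0]=np.nan; return p,W
def rep(p,W,name,u0,u1,v0,v1,z0,z1,mask=None):
    s=np.zeros((400,640),bool); s[v0:v1,u0:u1]=1
    m=s&(W[...,2]>z0)&(W[...,2]<z1)
    if mask is not None:m&=mask
    q=W[m]; 
    if len(q)==0: print(name,'none');return
    r=cv2.minAreaRect(q[:,:2].astype(np.float32)); c,rad=cv2.minEnclosingCircle(q[:,:2].astype(np.float32))
    print(name,len(q),'mean',q.mean(0).round(1),'med z',np.median(q[:,2]).round(1),'rect',np.round(r[0],1),np.round(r[1],1),round(r[2],1),'circ',np.round(c,1),round(rad,1))
E
python3 - <<'E'
from h import *
p,W=wworld('w1'); wood=(p[...,0]>p[...,2].astype(int)+35)&(p[...,0]>90)
rep(p,W,'block',255,385,45,160,88,100)
rep(p,W,'knobtop',300,335,175,215,96,104)
rep(p,W,'bung',290,350,75,130,86,100,wood)
rep(p,W,'tbl',200,250,150,155,-20,20)
E
```

```text
block 9641 mean [508.5 253.2  92.7] med z 92.8 rect [508.8 253.4] [90.7 90.7] 2.2 circ [508.5 253.5] 63.4
knobtop 549 mean [597.6 256.7  98.8] med z 98.8 rect [598.4 256.8] [24.9 24.3] 1.3 circ [598.2 256.8] 12.9
bung 1451 mean [508.5 253.5  91. ] med z 91.0 rect [508.5 253.6] [38.5 37.9] 1.4 circ [508.4 253.5] 19.7
tbl 250 mean [570.3 139.1  -1.1] med z -1.0 rect [570.2 138.3] [ 5.7 66.1] 0.3 circ [570.3 138.3] 33.2
```

Call:
jog_arm(steps=[[[0.0,0.0085,0.04,-0.3],[0.0,0.0085,0.08,-0.3],[0.0,0.0085,0.11,-0.3],[0.0,0.0085,0.13,-0.3],[0.0,0.0085,0.15,-0.3],[0.0,0.0085,0.16,-0.3],[0.0,0.0085,0.16,-0.3],[0.0,0.0085,0.16,-0.3]]])

```text
time_s: 2.65
tool_pos: [599.7, 256.5, 83.5]
tcp_rot: [0.693, 0.721, 0.001, 0.0]
wrist_force: [-0.1, -0.6, 1.6]
gripper_width: 85.3
```

Call:
jog_arm(steps=[[[0,0,0,0],[0,0,0,0],[0,0,0,0],[0,0,0,0],[0,0,0,0],[0,0,0,0],[0,0,0,0],[0,0,0,0]]], grip=-1, newtons=70)

```text
time_s: 3.65
tool_pos: [599.1, 257.4, 83.0]
tcp_rot: [0.693, 0.721, 0.001, -0.001]
wrist_force: [-1.1, 4.6, 2.7]
gripper_width: 23.9
```

Call:
jog_arm(steps=[[[0,0,-0.004,0],[0,0,-0.008,0],[0,0,-0.012,0],[0,0,-0.016,0],[0,0,-0.02,0],[0,0,-0.024,0],[0,0,-0.024,0],[0,0,-0.024,0]]])

```text
time_s: 4.65
tool_pos: [598.9, 257.4, 104.8]
tcp_rot: [0.693, 0.721, 0.001, -0.0]
wrist_force: [3.9, 7.9, -6.0]
gripper_width: 23.9
```

```bash
python3 - <<'E'
from h import *
go([598,256,150],92); save('wrist','w2')
E
```

```text
pos [598.9 257.4 104.8] yaw 92.3 shift [-0.0013 -0.001  -0.0452] turn 0.3 F [ 3.9  7.9 -6. ] w 23.9 t 4.65
```

View pics/w2.png

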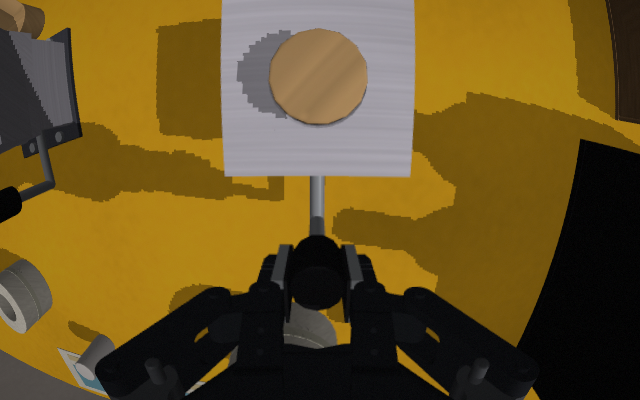

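The knob at (318,270) is held between the pads and the bung at (318,77) is coming up. I'll lift the rest of the way to the stop.

Call:
jog_arm(steps=[[[0,0,-0.003,0],[0,0,-0.005,0],[0,0,-0.007,0],[0,0,-0.008,0],[0,0,-0.008,0],[0,0,-0.008,0]]])

```text
time_s: 5.45
tool_pos: [598.9, 257.4, 112.4]
tcp_rot: [0.693, 0.721, 0.001, -0.001]
wrist_force: [5.4, 7.6, -8.1]
gripper_width: 24.1
```

Call:
jog_arm(steps=[[[0,0,-0.001,0],[0,0,-0.002,0],[0,0,-0.002,0],[0,0,-0.002,0]]])

```text
time_s: 5.95
tool_pos: [598.9, 257.4, 113.1]
tcp_rot: [0.693, 0.721, 0.001, -0.001]
wrist_force: [7.4, 8.7, -13.0]
gripper_width: 24.1
```

Call:
jog_arm(steps=[[[0,0,-0.001,0],[0,0,-0.002,0],[0,0,-0.002,0],[0,0,-0.002,0]]])

```text
time_s: 6.45
tool_pos: [598.8, 257.4, 113.2]
tcp_rot: [0.693, 0.721, 0.001, -0.001]
wrist_force: [12.3, 10.1, -20.8]
gripper_width: 24.0
```

```bash
python3 - <<'E'
from h import *
save('wrist','w3')
p,W=wworld('w3'); wood=(p[...,0]>p[...,2].astype(int)+35)&(p[...,0]>90)
rep(p,W,'bung',250,390,10,150,100,135,wood)
rep(p,W,'block',200,430,0,190,88,98)
rep(p,W,'knob',296,340,230,310,100,140)
E
```

```text
bung 7276 mean [508.7 253.3 120. ] med z 120.0 rect [508.7 253.4] [38.9 38.6] 13.8 circ [508.4 253.3] 19.8
block 23907 mean [511.2 253.4  93. ] med z 93.0 rect [509.1 253.3] [90.1 90.9] 2.4 circ [508.6 253.4] 63.4
knob 2913 mean [593.3 256.7 123.4] med z 128.4 rect [597.5 257. ] [25.1 22.1] 2.7 circ [597.6 256.9] 13.0
```

Call:
jog_arm(steps=[[[0,0,0.001,0],[0,0,0.002,0],[0,0,0.002,0]]])

```text
time_s: 6.88
tool_pos: [598.9, 257.4, 113.1]
tcp_rot: [0.693, 0.721, 0.001, -0.001]
wrist_force: [8.0, 8.9, -12.9]
gripper_width: 24.1
```

Call:
jog_arm(steps=[[[0,0,0,0],[0,0,0,0],[0,0,0,0],[0,0,0,0],[0,0,0,0],[0,0,0,0]]], grip=1)

```text
time_s: 7.62
tool_pos: [598.9, 256.2, 116.4]
tcp_rot: [0.693, 0.721, 0.0, 0.0]
wrist_force: [0.5, -0.5, -0.4]
gripper_width: 85.7
```

Call:
jog_arm(steps=[[[0,0,-0.02,0],[0,0,-0.05,0],[0,0,-0.09,0],[0,0,-0.12,0],[0,0,-0.12,0],[0,0,-0.12,0]]])

```text
time_s: 8.38
tool_pos: [598.6, 256.2, 236.0]
tcp_rot: [0.693, 0.721, -0.0, -0.0]
wrist_force: [-0.5, 0.5, -0.4]
gripper_width: 85.6
```

```bash
python3 - <<'E'
from h import *
save('wrist','w4')
p,W=wworld('w4'); wood=(p[...,0]>p[...,2].astype(int)+35)&(p[...,0]>90)
rep(p,W,'bung',250,390,10,200,100,135,wood)
rep(p,W,'block',200,430,0,190,88,98)
rep(p,W,'knob',290,345,150,270,120,140)
go([508.5,253.4,109],92.2)
E
```

```text
bung 1877 mean [508.8 253.5 120. ] med z 120.0 rect [540.7 257.4] [103.1  38.9] 7.3 circ [542.1 251.9] 52.7
block 8311 mean [509.  253.3  93. ] med z 93.0 rect [527. 254.] [126.5  90.7] 2.3 circ [519.6 253.4] 71.1
knob 764 mean [597.  256.7 128.4] med z 128.7 rect [598.1 256.9] [25.9 23.8] 3.7 circ [597.9 256.8] 13.1
pos [598.2 256.1 234.9] yaw 92.3 shift [ 0.001  -0.0894  0.1261] turn 0.1 F [ 0.9 -0.  -0.6] w 85.6 t 8.425
```

View pics/w4.png

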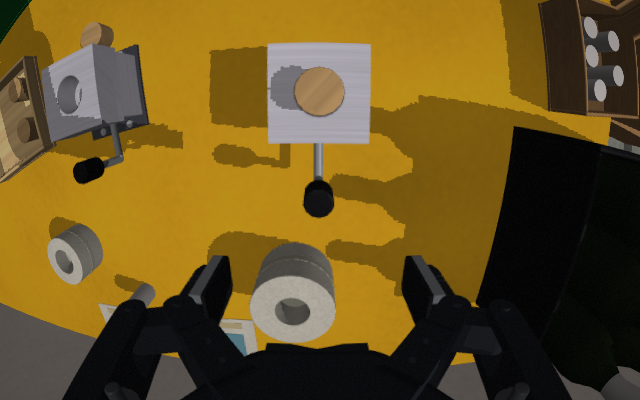

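Call:
jog_arm(steps=[[[0.0005,-0.045,0,0],[0.001,-0.0895,0,0],[0.001,-0.0895,0.03,0],[0.001,-0.0895,0.07,0],[0.001,-0.0895,0.1,0],[0.001,-0.0895,0.115,0],[0.001,-0.0895,0.126,0],[0.001,-0.0895,0.126,0],[0.001,-0.0895,0.126,0]]])

```text
time_s: 9.55
tool_pos: [510.3, 254.0, 111.6]
tcp_rot: [0.693, 0.721, 0.001, 0.0]
wrist_force: [-0.0, -0.1, 0.1]
gripper_width: 85.5
```

Call:
jog_arm(steps=[[[0,0,0,0],[0,0,0,0],[0,0,0,0],[0,0,0,0],[0,0,0,0],[0,0,0,0],[0,0,0,0]]], grip=-1, newtons=40)

```text
time_s: 10.42
tool_pos: [509.7, 253.8, 110.6]
tcp_rot: [0.693, 0.721, 0.0, 0.0]
wrist_force: [-0.1, -0.7, 3.8]
gripper_width: 37.8
```

Call:
jog_arm(steps=[[[0,0,-0.005,0],[0,0,-0.015,0],[0,0,-0.04,0],[0,0,-0.08,0],[0,0,-0.13,0],[0,0,-0.13,0],[0,0,-0.13,0]]])

```text
time_s: 11.3
tool_pos: [509.2, 253.6, 240.2]
tcp_rot: [0.693, 0.721, -0.0, -0.0]
wrist_force: [-0.4, -0.4, 0.1]
gripper_width: 37.7
```

```bash
python3 - <<'E'
from h import *
go([522,-286,238],108.4)
save('wrist','w5')
E
```

```text
pos [509.2 253.6 240.2] yaw 92.3 shift [-0.5397 -0.0086  0.0022] turn -16.1 F [-0.4 -0.4  0.1] w 37.7 t 11.3
```

View pics/w5.png

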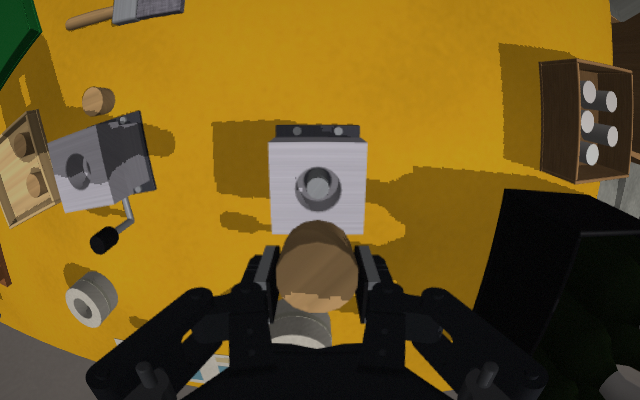

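Call:
jog_arm(steps=[[[-0.025,0,0,0],[-0.08,-0.001,0,-2],[-0.14,-0.002,0,-4],[-0.2,-0.003,0,-6],[-0.26,-0.004,0,-8],[-0.32,-0.005,0,-10],[-0.38,-0.006,0,-12],[-0.44,-0.007,0,-14],[-0.5,-0.008,0,-15],[-0.535,-0.0086,0,-16.1]]])

```text
time_s: 12.6
tool_pos: [520.7, -283.4, 237.7]
tcp_rot: [0.586, 0.81, -0.0, -0.002]
wrist_force: [0.7, 1.1, 0.4]
gripper_width: 37.5
```

Call:
jog_arm(steps=[[[0,0,0,0],[0,0,0,0],[0,0,0,0]]])

```text
time_s: 12.98
tool_pos: [521.9, -279.9, 239.6]
tcp_rot: [0.585, 0.811, 0.0, -0.001]
wrist_force: [-0.7, 0.3, -0.7]
gripper_width: 38.1
```

```bash
python3 - <<'E'
from h import *
save('wrist','w6')
p,W=wworld('w6')
rep(p,W,'tray',0,640,0,400,24,33,(np.abs(W[...,0]-514)<130)&(np.abs(W[...,1]+262)<130))
rep(p,W,'bungs',0,640,0,400,34.5,42,(np.abs(W[...,0]-494)<70)&(np.abs(W[...,1]+210)<50))
rep(p,W,'held',240,400,200,320,215,275)
go([522,-286,40],108.4)
E
```

```text
tray 2807 mean [ 500.  -265.7   28.4] med z 28.6 rect [ 514.7 -263.3] [160.2 181.6] 18.6 circ [ 514.8 -263.5] 119.2
bungs 1786 mean [ 494.4 -208.2   37. ] med z 37.0 rect [ 496.1 -207. ] [108.5  39.3] 18.5 circ [ 495.7 -205.6] 54.3
held 9369 mean [ 515.6 -282.5  249.3] med z 248.6 rect [ 520.7 -282.5] [39.7 63. ] 4.0 circ [ 514.8 -283. ] 32.5
pos [ 522.1 -279.9  239.9] yaw 108.5 shift [-0.0059 -0.0019  0.1999] turn 0.1 F [-0.7  0.5 -0.4] w 37.9 t 13.025
```

View pics/w6.png

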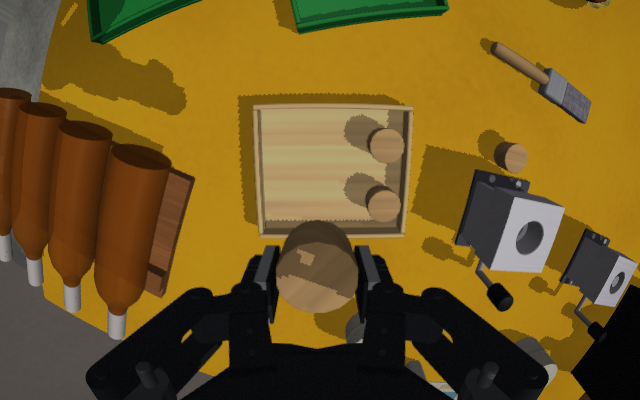

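Call:
jog_arm(steps=[[[-0.006,-0.002,0.04,0],[-0.006,-0.002,0.09,0],[-0.006,-0.002,0.13,0],[-0.006,-0.002,0.165,0],[-0.006,-0.002,0.185,0],[-0.006,-0.002,0.198,0],[-0.006,-0.002,0.206,0],[-0.006,-0.002,0.208,0],[-0.006,-0.002,0.208,0],[-0.006,-0.002,0.208,0]]])

```text
time_s: 14.28
tool_pos: [522.5, -288.0, 33.2]
tcp_rot: [0.585, 0.811, -0.0, 0.001]
wrist_force: [-0.5, 0.1, 0.2]
gripper_width: 37.7
```

Call:
jog_arm(steps=[[[0,0,0.0005,0],[0,0,0.001,0],[0,0,0.0015,0],[0,0,0.002,0],[0,0,0.002,0],[0,0,0.002,0]]])

```text
time_s: 15.02
tool_pos: [522.0, -287.5, 30.3]
tcp_rot: [0.585, 0.811, 0.0, 0.0]
wrist_force: [0.5, -0.2, -0.3]
gripper_width: 37.5
```

Call:
jog_arm(steps=[[[0,0,0.0005,0],[0,0,0.001,0],[0,0,0.0015,0],[0,0,0.0015,0],[0,0,0.0015,0]]])

```text
time_s: 15.65
tool_pos: [522.0, -287.5, 28.8]
tcp_rot: [0.585, 0.811, -0.0, -0.0]
wrist_force: [0.2, 0.2, -0.2]
gripper_width: 38.0
```

Call:
jog_arm(steps=[[[0,0,0.0005,0],[0,0,0.001,0],[0,0,0.0015,0],[0,0,0.0015,0],[0,0,0.0015,0]]])

```text
time_s: 16.27
tool_pos: [522.1, -287.6, 28.1]
tcp_rot: [0.585, 0.811, -0.0, -0.0]
wrist_force: [-2.5, 2.5, 5.7]
gripper_width: 37.9
```

Contact: upward force on the tool is 5.7 N. I'll release with a partial opening and then rise.

Call:
jog_arm(steps=[[[0,0,0,0],[0,0,0,0],[0,0,0,0],[0,0,0,0],[0,0,0,0]]], grip=0.35)

```text
time_s: 16.9
tool_pos: [522.0, -287.5, 27.2]
tcp_rot: [0.585, 0.811, -0.0, -0.0]
wrist_force: [0.6, -0.1, 0.1]
gripper_width: 57.8
```

Call:
jog_arm(steps=[[[0,0,-0.005,0],[0,0,-0.02,0],[0,0,-0.05,0],[0,0,-0.09,0],[0,0,-0.14,0],[0,0,-0.19,0],[0,0,-0.21,0],[0,0,-0.21,0]]])

```text
time_s: 17.9
tool_pos: [522.7, -288.0, 239.5]
tcp_rot: [0.585, 0.811, 0.0, 0.002]
wrist_force: [-0.2, 0.1, -0.4]
gripper_width: 57.3
```

Call:
jog_arm(steps=[[[0,-0.02,0,0],[0,-0.04,0,0],[0,-0.06,0,0],[0,-0.06,0,0],[0,-0.06,0,0]]])

```text
time_s: 18.52
tool_pos: [464.9, -306.6, 237.3]
tcp_rot: [0.585, 0.811, 0.0, 0.0]
wrist_force: [-0.3, 0.5, -0.1]
gripper_width: 57.6
```

```bash
python3 - <<'E'
from h import *
go([522,-286,238],108.4)
save('wrist','w7'); save('side','side7'); save('top','top7')
p,W=wworld('w7')
rep(p,W,'placed',0,640,0,400,34.5,42,(np.abs(W[...,0]-522)<35)&(np.abs(W[...,1]+287)<35))
E
```

```text
pos [ 464.9 -306.6  237.3] yaw 108.3 shift [ 0.0016  0.0607 -0.0007] turn -0.1 F [-0.3  0.5 -0.1] w 57.6 t 18.525
placed 840 mean [ 520.2 -288.7   37. ] med z 37.0 rect [ 520.5 -288.7] [38.2 38.8] 63.9 circ [ 520.6 -288.3] 20.2
```

View pics/w7.png

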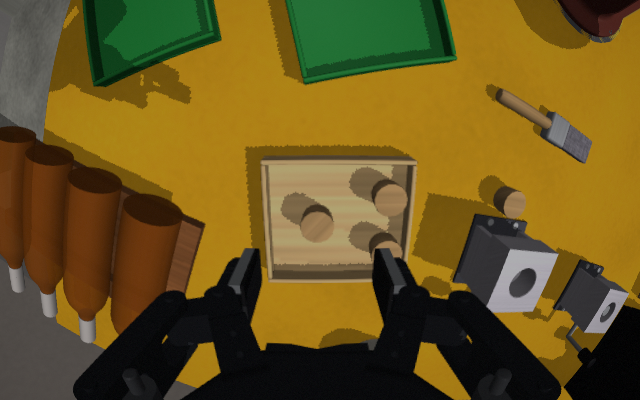

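View pics/side7.png

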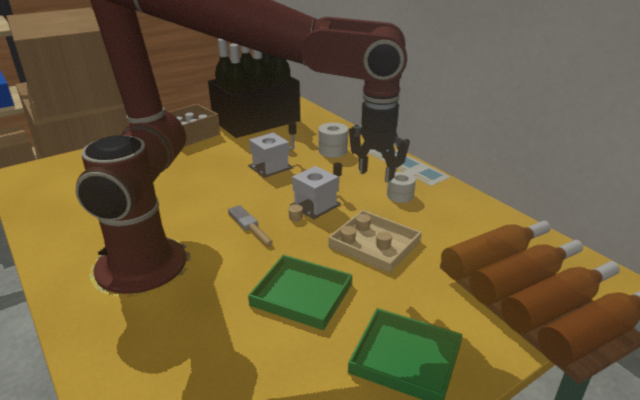

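The bung stands upright in the tray at (316,226) in the wrist view and (384,241) in the side view. Its flat top measures 37 mm high, the same as its neighbours. The nest's knob at (293,128) is higher than at the start, and the spare knob at (337,170) hasn't moved.

```bash
python3 -c "
from station import ctrl
print(ctrl.hand_in())"
```

```text
the job is handed in; nothing more can be done
None
```

I raised the black knob of the bung's nest to its stop, took the bung out and stood it upright on the free floor of the plywood tray. I handed in at about 18.7 s of the 53 s allowed.

- **Knob:** the wrist camera put it about 30 mm higher after I let go. The force rose at the end of the lift without further travel, so it reached its stop. The largest force component I read was about 21 N.
- **Bung:** it stood 27 mm proud of the block before I gripped it. After placing, its top measured level at 37 mm, the same as the finished bungs, at about (520, -289) mm. The two finished bungs stayed in place.
- **Empty nest:** I did not touch it, and its knob looks unmoved in the last side picture. I did not measure that knob's height again.
- **Hand-in:** the gripper was about 200 mm above the tray and touching nothing.

None of the checks failed. The finger opening read 24 mm on the 26 mm knob and 38 mm on the bung, which is 37 to 40 mm wide. Both grips held.

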